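# Draw a telescoping dish brush out to its second stop and hold it

### The job

The long-reach dish brush lies retracted in its drip rest beside the sink. While the rest's fork keeps hold of the brush head, squeeze the orange release button in and draw the handle out past its first stop to the second, let the button spring back out so that the length is locked, then take the brush by the handle, off the button, and lift it level, about 10 cm straight up out of the rest. Finish while still holding it up there, extended and locked; leave the honey jar, tumbler and salt mill alone.

Things in the scene. Friction and masses are not known exactly. Their poses are not given: they have to be found in the camera images.
- brush: Brush handle: blue plastic bar with grey inlays, lying level, axis 58 mm above the worktop. Origin on its axis at the button; own +x points along the brush to the head, +z up, +y is the button's side. It spans x = -193 to +20 mm, 26 mm wide, 24 high; the collar at its front (x = -20 to +20) is 28 wide. Whole brush about 0.19 kg; drawn out it balances near x = -21 mm.
- button_face (a point): Outer face of the orange release button when it is out, on the handle's +y side at x = 0. The button's face is 15 mm long (along the brush) and 11 mm high and stands 4 mm proud of the collar, so collar and button together measure 32 mm across, 28 mm with the button squeezed flush.
- button (a joint): Travel of the orange button into the collar (m): 0 = out, 0.004 = flush. Spring: 3 N at the start, 6 N flush. About 0.003 in, its tooth leaves the slots of the steel bar. Between slots the tooth rides on the bar, button about 0.003 in; at the next slot it springs out and locks unless held in. Pulling on a locked handle jams it.
- rod (a joint): How far the steel bar with the head is drawn out of the handle (m): 0 = retracted, 0.045 = first stop, 0.090 = second stop and end of travel (0.091 at most). 1.5 mm of play when locked; sliding friction about 1.5 N. It grows as the handle is drawn back (its own -x) while the fork holds the head.
- grip (a point): Point on the handle's axis 37 mm behind the button (x = -37 mm): a good place to hold the brush, near its balance point when it is drawn out and clear of the button. It moves with the handle. Drawn out, it lies 43 mm in front of the saddle.
- brush_head (a point): Middle of the brush head (white oval block 80 mm long, 42 mm wide, bristles to 24 mm below the axis), on the axis, at the front of the steel bar; 118 mm ahead of the button when retracted, 208 mm when drawn out. The bar is 12 mm wide, 10 mm high.
- handle_end (a point): Rear end of the handle, on the axis, 193 mm behind the button.
- rest: Drip rest of bent steel, fixed to the worktop: a spine plate 265 mm long and 50 mm wide (top 9 mm above the worktop), a drip tray 80 mm wide under the head, an upright fork and an upright saddle. Origin on the worktop under the fork; +x runs along the brush towards the head.
- fork (a point): Middle of the fork's slot, 58 mm above the worktop. The fork is an upright plate 4 mm thick, 36 mm wide, slot 15 mm wide and open at the top, tips 69 mm above the worktop. The bar lies in it between two grey flanges 8 mm apart, which keep the head from following when the handle is drawn back. Retracted, the button is 52 mm behind the fork. The bar lifts straight out.
- saddle (a point): Point 58 mm above the worktop over the saddle, 222 mm behind the fork: an upright plate 6 mm thick, 46 mm wide with a slot 29.5 mm wide, tips 59 mm above the worktop, floor 46 mm above it, open at the top, on which the handle lies and slides lengthwise.
- honey_jar: Honey jar with black lid, 63 mm across, 94 mm high, standing loose behind the rest; origin under its centre. Leave alone.
- tumbler: Clear drinking glass, 81 mm across, 92 mm high, loose; origin under its centre. Leave alone.
- salt_mill: Light wooden salt mill, 52 mm across, 129 mm high, loose; origin under its centre. Leave alone.

How it is judged:
By the outcome, as a careful person would: the job done as asked, in the order asked, and still so for the second after the job is handed in, while the arm keeps its last pose, push and grip.
It also fails if it takes over 38 s, if anything falls off the work surface, if the arm or the gripper's body presses on something with over 40 N, if the wrist force passes 120 N, or if a joint passes its speed limit or range.

### The arm

A 6-joint arm with a two-finger parallel gripper is mounted at the origin on a cart in front of the work surface, level with it; the furniture and walls round the work are solid. World frame = base frame: x ahead of the robot, y to its left, z up, the work surface at z = 0. Lengths are in mm, angles in rad, forces in N, time in s.
With the tool pointing down it reaches from about 350 to 875 mm from the base axis. Payload 4.2 kg.
Tool frame: the origin (TCP) lies midway between the tips of the shut fingers; the grasp point (between the pads) lies 19 mm behind it; z points along the fingers, y is the line along which they close (so a half turn about z gives the same grasp; the last joint's range is limited). The gripper opens to 85 mm and grips with 20 to 120 N. Pads are 22 mm wide; open, the fingers measure 114 mm over their backs; the gripper's body (76 mm by 85 mm) begins 54 mm behind the grasp point. The pads swing forward as they close: fully open they stand 13 mm farther back than shut.
Start: joints at [-1.064, 0.385, 0.008, 0, -1.194, -0.259], TCP at [153.312, -605.883, 231.312] pointing down, gripper open.
Joint ranges: [-3.14, 3.14], [-1.21, 2.06], [-1.07, 1.41], [-3.16, 2.05], [-2.99, -0.16], [-3.1, 3.1]. Speed limits (rad/s): [2.79, 2.79, 3.14, 3.14, 3.14, 3.14].

### API

Orientations are given as a unit quaternion [x, y, z, w].
In Python, from bench import * gives the robot as it stands.
- The arm moves only by the tool drive_tool, never from a script. Its argument "plan" is a list that holds one entry, the list of rows, each a list of 5 numbers: the closure, from -1 (fully open) to 1 (shut), then the shift along the world's x, y, z in mm, then the turn about the world's z in degrees. A call has 1 to 20 rows; each row shifts and turns the commanded pose from where the row before left it; what a row does not reach is not made up. A row lasts 1/12 s, in which the tool goes at most 41.7 mm and 7.16 degrees, less where a joint would pass 70% of its speed; a pose out of reach is approached as far as the arm can. A call is refused whole if a number of a shift passes 41.7 or a number of a turn 7.16, either way. A call with a gripper value outside its range is refused whole. The fingers move at their own pace and stop on an object; the grip force is fixed at half the most. Time passes only in rows, so rows that do not move let the fingers close. It gives the time, the measured TCP pose, the force, the opening and the grip force at its end, in the units of the state.
- read_state(): the state, without advancing time (a new reading comes with each control period).
- get_image(name): name is "side" or "top" or "wrist"; returns (picture, depth): 420x560x3 uint8, red, green, blue; 420x560 float32, mm along the optical axis (not along the pixel's ray), 0 where there is no reading.
- camera_model(name): a dict with "fx", "fy", "cx", "cy" (pixels), "distortion" ([k1, k2, p1, p2, k3] as OpenCV has them; the pictures are not rectified), "R" (3x3) and "t" (3): a world point X has camera coordinates R X + t; the wrist camera has in their place "mount" (4x4, takes a point from camera to tool coordinates, whose origin is the TCP and whose axes are the flange's). Camera axes: x right, y down, z forward; pixel columns grow to the right and rows downward; lengths in mm; the calibration is good to about 2 mm. A picture is of the moment at which its call begins: read the wrist's pose just before it. camera_model takes no time and is no camera call.
- job_done(): hands the job in; it is judged then, once.
The state is a dict: "clock": time; "joints": joint angles; "joint_vel": joint speeds; "joint_efforts": joint torques, N m; "position": TCP position; "ee_rot": TCP orientation; "contact_force": force on the tool from outside, world axes, zero at the start; "wrist_torque": the same for the moment, N m; "gripper_width": finger opening in mm; "grasp_force": force on a finger pad.
Only numpy, scipy, OpenCV 4.12 (cv2) and the standard library are available. Lean on these libraries where they do the work, as an engineer would, in place of code of your own. Each camera call takes 0.05 s, during which the arm holds its last target. There are 200 camera calls.

## Working session

There is one attempt and no reset: what is moved stays moved. The work goes in short steps, Python scripts to look and compute and a tool call to move; the robot and the scene stay as the last step left them, time stands still between calls to the robot, and variables do not carry over. Pictures are saved under pics/ and viewed, at most 10 in all, crops included, and the job is handed in when it is done.

Besides the shell and the picture viewer there is one more tool, called as name(argument=value, ...) on one line, values as JSON. drive_tool: Moves the arm, as the interface text tells. Its arguments: {"type":"object","properties":{"plan":{"type":"array"}},"required":["plan"]}

```bash
mkdir -p pics; ls
python3 - <<'E'
from bench import *
import cv2,numpy as np
s=read_state();print(s)
ims={}
for n in("side","top"):
    p,d=get_image(n);np.savez(f"{n}0.npz",p=p,d=d);cv2.imwrite(f"pics/{n}0.png",p[:,:,::-1]);print(camera_model(n))
print(camera_model("wrist"))
E
```

```text
pics
{'clock': 0.0, 'joints': array([-1.06439782e+00,  3.85566098e-01,  6.60311076e-03, -5.26216656e-04,
       -1.19399516e+00, -2.58581955e-01]), 'joint_vel': array([-0.00066762,  0.00016437,  0.00033323, -0.00017512,  0.00027644,
        0.00206231]), 'joint_efforts': array([ 8.12273265e-05, -3.92286301e+01,  1.88402349e+01,  4.18598950e+00,
       -4.44945035e-03,  6.56559990e-06]), 'position': array([ 153.17062594, -605.32548257,  230.2028985 ]), 'ee_rot': array([-1.23495048e-01,  9.92344570e-01,  1.09407196e-03, -1.76555244e-04]), 'contact_force': array([-0.7943239 ,  0.60761549,  0.39688514]), 'wrist_torque': array([-0.01231875,  0.048458  , -0.07326681]), 'grasp_force': 0.0, 'gripper_width': 85.49779710103644}
{'fx': 482.15745027935725, 'fy': 482.15745027935725, 'cx': 270.72263442753945, 'cy': 205.21918149804708, 'distortion': array([-0.06234629,  0.        ,  0.        ,  0.        ,  0.        ]), 'R': array([[-0.88980801, -0.45576042,  0.02289409],
       [-0.24545522,  0.43571676, -0.86596919],
       [ 0.38469915, -0.7761658 , -0.49957304]]), 't': array([528.90867136, 19
[... 265 characters left out ...]
595],
       [-0.99325711,  0.00579717, -0.1157873 ],
       [ 0.1157966 ,  0.00129338, -0.99327211]]), 't': array([  -2.1934987 ,  597.77389431, 1096.42579695])}
{'fx': 313.74100735316256, 'fy': 313.74100735316256, 'cx': 279.1077860965437, 'cy': 204.56315779176515, 'distortion': array([-0.0032231,  0.       ,  0.       ,  0.       ,  0.       ]), 'mount': array([[ 1.23962311e-04, -9.63773019e-01, -2.66723737e-01,
         6.70286625e+01],
       [ 9.99999949e-01,  4.07028886e-05,  3.17684356e-04,
         2.32425612e-01],
       [-2.95319184e-04, -2.66723762e-01,  9.63772975e-01,
        -1.43136020e+02],
       [ 0.00000000e+00,  0.00000000e+00,  0.00000000e+00,
         1.00000000e+00]])}
```

View pics/top0.png

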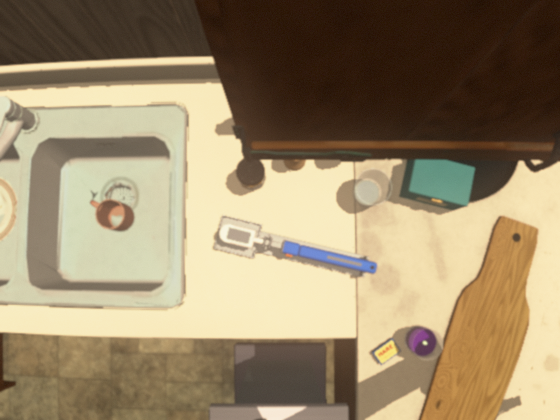

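View pics/side0.png

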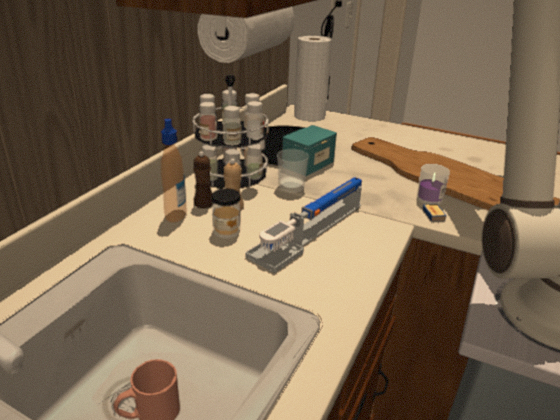

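The top view shows the brush with its head at (238,236) and handle end at (375,267). The cabinet overhangs the upper part of the picture. The side view agrees: the jar is at (226,215) and the tumbler at (292,172), both behind the brush. Next I'll measure the blue handle.

```bash
cat > h.py <<'E'
from bench import *
import cv2,numpy as np
from scipy.spatial.transform import Rotation as Ro
def cloud(n,d,st=None):
    m=camera_model(n);K=np.array([[m['fx'],0,m['cx']],[0,m['fy'],m['cy']],[0,0,1.]])
    v,u=np.mgrid[:420,:560];q=cv2.undistortPoints(np.stack([u,v],-1).reshape(-1,1,2).astype(float),K,m['distortion']).reshape(420,560,2)
    c=np.dstack([q,np.ones((420,560))])*d[...,None]
    if n!='wrist': return (c-m['t'])@m['R']
    M=m['mount'];t=c@M[:3,:3].T+M[:3,3]
    return t@Ro.from_quat(st['ee_rot']).as_matrix().T+st['position']
def hsv(p):return cv2.cvtColor(p,cv2.COLOR_RGB2HSV)
E
python3 - <<'E'
from h import *
for n in("top","side"):
    z=np.load(n+"0.npz");p,d=z['p'],z['d'];W=cloud(n,d);H=hsv(p)
    b=(H[...,0]>105)&(H[...,0]<125)&(H[...,1]>150)&(H[...,2]>50)
    k,l,s,c=cv2.connectedComponentsWithStats(b.astype(np.uint8));i=[j for j in range(1,k) if s[j,4]>60]
    for j in i:
        P=W[(l==j)&(d>0)];print(n,c[j],s[j],np.median(P,0),np.percentile(P[:,2],[5,50,95]))
        if s[j,4]>250:
            T=P[(P[:,2]>58)&(P[:,2]<80)];xy=T[:,:2];ctr,_=None,None
            r=cv2.minAreaRect(xy.astype(np.float32));print(r)
            vx=cv2.fitLine(xy.astype(np.float32),cv2.DIST_HUBER,0,.01,.01).ravel();print(vx,np.degrees(np.arctan2(vx[1],vx[0])))
    o=(H[...,0]<18)&(H[...,0]>5)&(H[...,1]>190)&(H[...,2]>120)
    P=W[o&(d>0)&(W[...,2]>30)&(W[...,2]<80)];print('orange',len(P),P.mean(0) if len(P) else 0)
    print({q:W[q[1],q[0]].round() for q in ([(238,236),(250,172),(370,190),(295,160),(262,241),(400,150),(400,100),(420,340)] if n=="top" else [(226,215),(292,172),(203,180),(232,180),(276,236),(226,195)])})
E
```

```text
orange 0 0
{(238, 236): array([534.,  88.,  65.]), (250, 172): array([670.,  60.,  95.]), (370, 190): array([ 642., -213.,   15.]), (295, 160): array([697., -37.,  91.]), (262, 241): array([523.,  36.,  61.]), (400, 150): array([ 602., -147.,  586.]), (400, 100): array([ 614., -114.,  731.]), (420, 340): array([ 301., -313.,   45.])}
side [168.52589641 133.15537849] [162 119  14  26 251] [807.7637981   70.28953152 210.48765659] [190.81176767 210.48765659 235.62296516]
((0.0, 0.0), (0.0, 0.0), 0.0)Traceback (most recent call last):
  File "<stdin>", line 11, in <module>
cv2.error: OpenCV(4.12.0) /io/opencv/modules/imgproc/src/linefit.cpp:50: error: (-215:Assertion failed) count > 0 in function 'fitLine2D_wods'
```

Run:
```python
from h import *
for n in("top","side"):
    z=np.load(n+"0.npz");p,d=z['p'],z['d'];W=cloud(n,d);H=hsv(p)
    roi=(W[...,0]>380)&(W[...,0]<640)&(W[...,1]<50)&(W[...,1]>-230)&(d>0)
    b=(H[...,0]>100)&(H[...,0]<130)&(H[...,1]>90)&roi
    P=W[b&(W[...,2]>57)&(W[...,2]<82)];xy=P[:,:2].astype(np.float32)
    print(n,b.sum(),len(P),np.percentile(P[:,2],[5,50,95]))
    r=cv2.minAreaRect(xy);print(r,cv2.boxPoints(r).round())
    vx=cv2.fitLine(xy,cv2.DIST_HUBER,0,.01,.01).ravel();print(vx,np.degrees(np.arctan2(vx[1],vx[0])))
    o=(H[...,0]<16)&(H[...,0]>3)&(H[...,1]>170)&(W[...,2]>40)&(W[...,2]<80)&roi
    P=W[o];print('orange',len(P),P.mean(0) if len(P) else 0)
    a=(W[...,2]>57)&(W[...,2]<80)&(W[...,0]>450)&(W[...,0]<600)&(W[...,1]<140)&(W[...,1]>60)
    Q=W[a];r=cv2.minAreaRect(Q[:,:2].astype(np.float32));print('head',len(Q),Q.mean(0),r)
z=np.load("top0.npz");cv2.imwrite("pics/c.png",cv2.resize(z['p'][205:285,200:390,::-1],None,fx=4,fy=4,interpolation=2))
```

```text
top 699 699 [67.44832498 70.69136287 74.25641208]
((486.91412353515625, -110.97575378417969), (202.34036254882812, 22.155792236328125), 76.20066833496094) [[ 452. -207.]
 [ 474. -212.]
 [ 522.  -15.]
 [ 500.  -10.]]
[ 2.3990528e-01  9.7079629e-01  4.9133392e+02 -9.3824493e+01] 76.11905
orange 0 0
head 584 [536.49556759  93.27945568  64.88196022] ((537.434814453125, 93.463623046875), (75.04624938964844, 42.051002502441406), 75.78631591796875)
side 538 482 [59.59363304 67.45277647 69.68220416]
((487.4258728027344, -105.58514404296875), (208.65029907226562, 24.940370559692383), 76.06185913085938) [[ 450. -204.]
 [ 474. -210.]
 [ 525.   -7.]
 [ 500.   -1.]]
[ 2.57145256e-01  9.66372788e-01  4.82944550e+02 -1.01989075e+02] 75.09926
orange 18 [493.88825439 -20.12262715  60.10372305]
head 429 [535.65391612  96.92170548  62.04677825] ((538.2557373046875, 94.15988159179688), (76.13263702392578, 43.35914611816406), 78.37281036376953)
```

View pics/c.png

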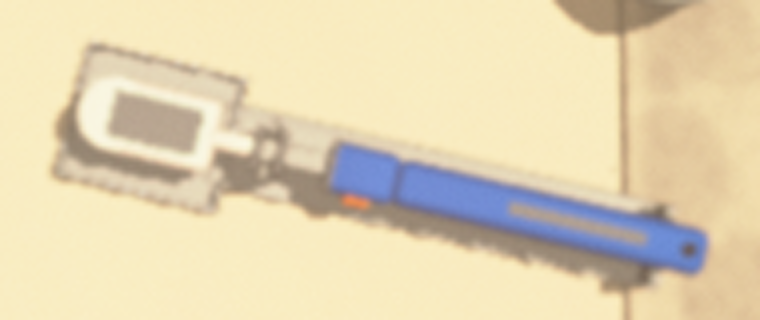

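The crop shows the orange button at top pixel (289,255), on the robot's side. The measurements agree with the given sizes:
- **Yaw:** about 76.2°.
- **Button axis:** about (509,-22).
- **Handle end:** about (463,-209).

Next I'll move above the button.

drive_tool(plan=[[[-1,19.8,32.4,-3.3,3.44],[-1,19.8,32.4,-3.3,3.44],[-1,19.8,32.4,-3.3,3.44],[-1,19.8,32.4,-3.3,3.44],[-1,19.8,32.4,-3.3,3.44],[-1,19.8,32.4,-3.3,3.44],[-1,19.8,32.4,-3.3,3.44],[-1,19.8,32.4,-3.3,3.44],[-1,19.8,32.4,-3.3,3.44],[-1,19.8,32.4,-3.3,3.44],[-1,19.8,32.4,-3.3,3.44],[-1,19.8,32.4,-3.3,3.44],[-1,19.8,32.4,-3.3,3.44],[-1,19.8,32.4,-3.3,3.44],[-1,19.8,32.4,-3.3,3.44],[-1,19.8,32.4,-3.3,3.44],[-1,19.8,32.4,-3.3,3.44],[-1,19.8,32.4,-3.3,3.44],[-1,0,0,0,0],[-1,0,0,0,0]]])

```text
clock: 1.77
position: [510.0, -21.1, 171.0]
ee_rot: [-0.618, 0.787, 0.0, -0.001]
contact_force: [-1.0, -0.4, 0.0]
gripper_width: 85.2
grasp_force: 0.0
```

```bash
cat > w.py <<'E'
from h import *
import sys
s=read_state();p,d=get_image("wrist");n=sys.argv[1]
cv2.imwrite(f"pics/{n}.png",p[:,:,::-1]);W=cloud("wrist",d,s);H=hsv(p)
R=Ro.from_quat(s['ee_rot']).as_matrix();print(s['clock'],s['position'],s['gripper_width'],'tooly',np.degrees(np.arctan2(R[1,1],R[0,1])),'tilt',R[:,2],s['contact_force'])
b=(H[...,0]>100)&(H[...,0]<130)&(H[...,1]>90)&(W[...,2]>66)&(W[...,2]<76)&(d>0)
P=W[b];xy=P[:,:2].astype(np.float32);print(len(P),np.median(P[:,2]));r=cv2.minAreaRect(xy);print(r,cv2.boxPoints(r).round(1).tolist())
f=cv2.fitLine(xy,cv2.DIST_HUBER,0,.01,.01).ravel();print(f,np.degrees(np.arctan2(f[1],f[0])))
o=(H[...,0]<18)&(H[...,0]>3)&(H[...,1]>160)&(W[...,2]>45)&(W[...,2]<75)&(d>0)
k,l,st,c=cv2.connectedComponentsWithStats(o.astype(np.uint8))
for j in range(1,k):
  if st[j,4]>15:Q=W[l==j];print('or',c[j],st[j],Q.mean(0),cv2.minAreaRect(Q[:,:2].astype(np.float32)))
E
python3 w.py w1
```

```text
1.7667 [509.9967514  -21.10274252 170.99709098] 85.20561679950978 tooly 166.27141428836816 tilt [-1.81748912e-03 -2.74363342e-04 -9.99998311e-01] [-0.96272477 -0.42465526  0.01904342]
6195 70.06250401346618
((495.24542236328125, -88.12128448486328), (154.3489227294922, 27.130447387695312), 76.39229583740234) [[463.8999938964844, -159.89999389648438], [490.29998779296875, -166.3000030517578], [526.5999755859375, -16.299999237060547], [500.20001220703125, -9.899999618530273]]
[ 2.5056982e-01  9.6809852e-01  4.9688675e+02 -7.9141930e+01] 75.48876
or [297.45833333 193.72222222] [295 185   6  19  72] [493.79051984 -24.28963765  63.53616826] ((493.6213684082031, -23.682161331176758), (14.116495132446289, 4.108855247497559), 81.35372924804688)
or [ 52.625  243.6875] [ 50 238   6  11  16] [701.26352943 -32.96358907  71.19168257] ((701.4249877929688, -32.71981430053711), (7.314455509185791, 1.59430730342865), 73.34790802001953)
or [118.93650794 291.19047619] [111 286  15  11  63] [673.67689457  28.02003513  57.27320853] ((674.8587036132812, 28.11636734008789), (2.373971700668335, 9.739906311035156), 83.11815643310547)
```

View pics/w1.png

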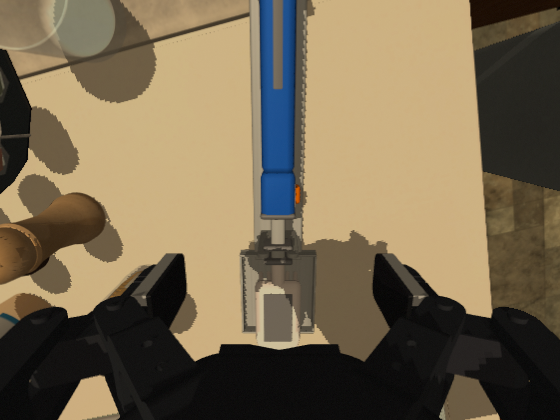

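The wrist view shows the brush axis vertical at column 278, with the button at (297,194). The gripper is square and centred to about 1 mm. I'll go lower and measure again.

drive_tool(plan=[[[-1,0,-1,-26,0],[-1,0,-1,-26,0],[-1,0,-1,-24,0],[-1,0,0,0,0],[-1,0,0,0,0]]])

```text
clock: 2.23
position: [508.6, -27.0, 95.5]
ee_rot: [-0.616, 0.788, 0.0, -0.001]
contact_force: [0.3, 0.3, 0.7]
gripper_width: 85.9
grasp_force: 0.0
```

```bash
python3 w.py w2
```

```text
2.2333 [508.56389616 -27.00327116  95.49433497] 85.85565601430517 tooly 166.02529848008197 tilt [-0.00279792 -0.00105155 -0.99999553] [0.2916993  0.2827542  0.68863313]
10949 70.10352871992835
((497.4960632324219, -78.98607635498047), (137.10618591308594, 27.068702697753906), 76.16394805908203) [[468.0, -142.3000030517578], [494.20001220703125, -148.8000030517578], [527.0, -15.699999809265137], [500.70001220703125, -9.199999809265137]]
[ 2.6049775e-01  9.6547443e-01  4.9763852e+02 -7.5425804e+01] 74.9004
or [304.18666667 233.14666667] [301 220   8  26 150] [494.05866142 -24.4445234   63.65006657] ((493.7895812988281, -24.719104766845703), (16.253448486328125, 4.453042984008789), 73.52383422851562)
or [100.40441176 390.23345588] [ 79 375  38  38 544] [649.41658589  48.04610559  71.08770498] ((649.5100708007812, 50.48414611816406), (7.303639888763428, 33.0977668762207), 18.089136123657227)
```

View pics/w2.png

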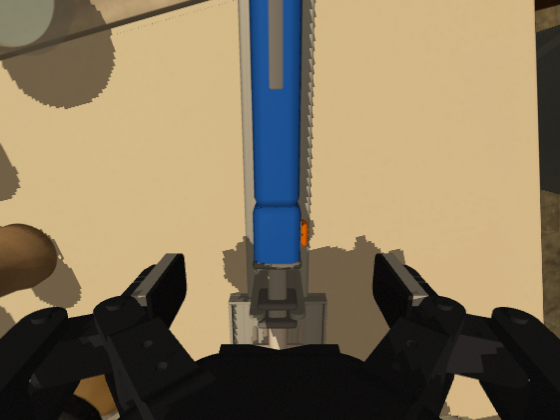

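The axis sits about 1.4 mm to the far side of the gripper's centre, and the button is under the pads to about 1 mm. I'll correct for that and descend, still open.

drive_tool(plan=[[[-1,1.8,1,-20,0],[-1,0,0,-20,0],[-1,0,0,-19,0],[-1,0,0,0,0],[-1,0,0,0,0],[-1,0,0,0,0]]])

```text
clock: 2.78
position: [513.0, -24.6, 38.9]
ee_rot: [-0.617, 0.787, -0.001, 0.002]
contact_force: [0.6, 0.1, -0.2]
gripper_width: 85.2
grasp_force: 0.0
```

```bash
python3 w.py w3
```

```text
2.7833 [513.0170462  -24.57619188  38.87107406] 85.24629233058786 tooly 166.133650367657 tilt [ 3.60392054e-03  5.21322794e-04 -9.99993370e-01] [ 0.58311491  0.12559428 -0.20980744]
20231 70.13931094344409
((499.90447998046875, -68.52555084228516), (116.27790069580078, 27.228248596191406), 76.05364990234375) [[472.70001220703125, -121.69999694824219], [499.1000061035156, -128.1999969482422], [527.0999755859375, -15.399999618530273], [500.70001220703125, -8.800000190734863]]
[ 2.4152420e-01  9.7039479e-01  4.9965088e+02 -6.9398224e+01] 76.023476
or [324.09219858 272.10638298] [320 252  10  39 282] [493.79521184 -24.92602152  63.21119887] ((493.69378662109375, -24.965274810791016), (16.455810546875, 4.481320858001709), 77.41083526611328)
```

View pics/w3.png

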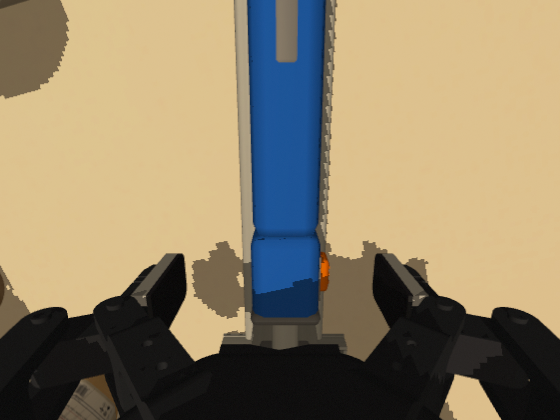

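The collar's middle is at column 286 against 280 for the gripper, so the gripper is about 2.2 mm off laterally. The button at row 272 puts it about 4 mm too far forward. I'll correct both.

drive_tool(plan=[[[-1,-3,-3.5,-2,0],[-1,0,0,0,0],[-1,0,0,0,0],[-1,0,0,0,0]]])

```text
clock: 3.17
position: [508.7, -28.2, 35.3]
ee_rot: [-0.616, 0.787, -0.0, 0.0]
contact_force: [0.2, 1.0, 0.3]
gripper_width: 85.5
grasp_force: 0.0
```

```bash
cat > m.py <<'E'
from h import *
a=[]
for _ in range(3):
    s=read_state();p,d=get_image("wrist");H=hsv(p);b=(H[...,0]>100)&(H[...,0]<130)&(H[...,1]>90)
    R=Ro.from_quat(s['ee_rot']).as_matrix()
    c=[(np.nonzero(b[r])[0][[0,-1]]) for r in range(245,262,4)];c=np.array(c)
    o=(H[...,0]<18)&(H[...,0]>3)&(H[...,1]>160);o[:,:290]=0;o[:,370:]=0;v,u=np.nonzero(o)
    print(s['clock'],s['position'].round(1),s['contact_force'].round(1),s['gripper_width'],R[:2,2].round(4),'mid',c.mean(),'w',np.ptp(c,axis=1).mean(),'btn',u.mean(),v.mean(),len(u))
E
python3 m.py
```

```text
3.1667 [508.7 -28.2  35.3] [0.2 1.  0.3] 85.45420592293328 [0.0007 0.0001] mid 276.9 w 65.8 btn 316.6578947368421 285.45723684210526 304
3.2167 [508.7 -28.2  35.2] [-0.3 -0.3 -0.6] 85.28290134942532 [0.0006 0.0001] mid 277.0 w 66.0 btn 316.66776315789474 285.51644736842104 304
3.2667 [508.7 -28.2  35.1] [ 0.1  0.7 -0.4] 85.44430239036419 [0.0004 0.0001] mid 276.9 w 65.8 btn 316.64401294498384 285.6731391585761 309
```

drive_tool(plan=[[[-1,0.9,-0.2,0,0],[0.1,0,0,0,0],[0.1,0,0,0,0],[0.1,0,0,0,0],[0.1,0,0,0,0],[0.1,0,0,0,0]]])

```text
clock: 3.82
position: [509.4, -28.4, 34.9]
ee_rot: [-0.616, 0.787, 0.0, -0.0]
contact_force: [0.3, -0.5, -0.1]
gripper_width: 38.5
grasp_force: 0.0
```

```bash
python3 m.py; python3 w.py w4
```

```text
3.8167 [509.4 -28.4  34.9] [ 0.3 -0.5 -0.1] 38.46115126536135 [-0.0001 -0.    ] mid 278.9 w 66.2 btn 319.06231454005933 285.87240356083083 337
3.8667 [509.4 -28.4  34.9] [-0.7 -0.1  0.8] 38.40396285255878 [-0.0001 -0.    ] mid 279.0 w 66.0 btn 319.0739644970414 285.91420118343194 338
3.9167 [509.4 -28.4  34.9] [0.  0.4 0.4] 38.31349855585188 [-0.0001 -0.    ] mid 279.0 w 66.0 btn 319.08284023668637 285.8609467455621 338
3.9667 [509.38469275 -28.3925982   34.89606224] 38.366332550732324 tooly 166.1191601441591 tilt [-4.85699005e-05 -3.00110229e-05 -9.99999998e-01] [-1.10930306 -0.49163589 -0.52106334]
21615 70.12566329222837
((499.60028076171875, -69.66121673583984), (119.78364562988281, 27.416950225830078), 76.11414337158203) [[471.8999938964844, -124.5], [498.5, -131.10000610351562], [527.2999877929688, -14.800000190734863], [500.70001220703125, -8.199999809265137]]
[ 2.3962544e-01  9.7086543e-01  4.9933133e+02 -7.0512695e+01] 76.13556
or [319.0591716  285.77514793] [315 265  10  41 338] [493.60536388 -24.98575136  62.66954677] ((493.4903869628906, -23.585519790649414), (18.455703735351562, 5.00256872177124), 78.13735961914062)
```

View pics/w4.png

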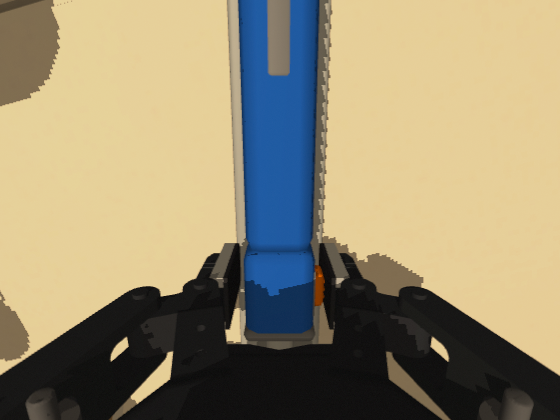

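The pads straddle the collar evenly, with the button at (319,286) between them. Now I'll squeeze.

drive_tool(plan=[[[0.25,0,0,0,0],[0.3,0,0,0,0],[1,0,0,0,0],[1,0,0,0,0],[1,0,0,0,0],[1,0,0,0,0],[1,0,0,0,0]]])

```text
clock: 4.6
position: [509.9, -28.4, 35.2]
ee_rot: [-0.617, 0.787, -0.0, 0.0]
contact_force: [0.0, -1.5, 2.9]
gripper_width: 27.0
grasp_force: 59.9
```

The width is 27 mm, so the button is flush. Now I'll draw the handle back along (-0.24,-0.971).

drive_tool(plan=[[[1,-0.7,-2.9,0,0],[1,-1.2,-4.9,0,0],[1,-1.44,-5.83,0,0],[1,-1.44,-5.83,0,0],[1,-1.44,-5.83,0,0],[1,-1.44,-5.83,0,0],[1,-1.44,-5.83,0,0],[1,-1.44,-5.83,0,0],[1,-1.44,-5.83,0,0],[1,-1.44,-5.83,0,0],[1,-1.44,-5.83,0,0],[1,-1.44,-5.83,0,0],[1,-1.44,-5.83,0,0],[1,-1.44,-5.83,0,0],[1,0,0,0,0],[1,0,0,0,0]]])

```text
clock: 5.93
position: [490.4, -107.5, 35.3]
ee_rot: [-0.616, 0.788, -0.001, 0.0]
contact_force: [1.7, -3.7, 5.0]
gripper_width: 27.3
grasp_force: 60.1
```

drive_tool(plan=[[[1,-0.96,-3.88,0,0],[1,-0.96,-3.88,0,0],[1,0,0,0,0],[1,0,0,0,0]]])

```text
clock: 6.27
position: [488.6, -114.7, 35.2]
ee_rot: [-0.616, 0.788, -0.0, 0.0]
contact_force: [1.9, -0.6, 5.1]
gripper_width: 27.5
grasp_force: 60.2
```

drive_tool(plan=[[[1,-0.48,-1.94,0,0],[1,0,0,0,0]]])

```text
clock: 6.43
position: [488.3, -116.3, 35.3]
ee_rot: [-0.616, 0.788, -0.0, 0.001]
contact_force: [2.0, 2.3, 5.4]
gripper_width: 27.2
grasp_force: 60.2
```

drive_tool(plan=[[[1,-0.36,-1.46,0,0],[1,0,0,0,0]]])

```text
clock: 6.6
position: [487.9, -117.7, 35.3]
ee_rot: [-0.616, 0.788, -0.0, 0.001]
contact_force: [1.5, 2.0, 5.1]
gripper_width: 27.7
grasp_force: 60.2
```

drive_tool(plan=[[[1,-0.24,-0.97,0,0],[1,0,0,0,0]]])

```text
clock: 6.77
position: [487.7, -118.5, 35.3]
ee_rot: [-0.616, 0.788, -0.0, 0.001]
contact_force: [2.2, 2.5, 5.1]
gripper_width: 27.7
grasp_force: 60.3
```

drive_tool(plan=[[[1,-0.24,-0.97,0,0],[1,0,0,0,0]]])

```text
clock: 6.93
position: [487.7, -118.9, 35.3]
ee_rot: [-0.616, 0.788, -0.0, 0.001]
contact_force: [1.3, 6.1, 5.9]
gripper_width: 27.2
grasp_force: 60.3
```

drive_tool(plan=[[[1,-0.24,-0.97,0,0],[1,0,0,0,0]]])

```text
clock: 7.1
position: [487.7, -119.0, 35.3]
ee_rot: [-0.616, 0.787, -0.0, 0.002]
contact_force: [-0.3, 11.9, 6.4]
gripper_width: 27.4
grasp_force: 60.3
```

Run:
```python
from h import *
for n in("top","side"):
    p,d=get_image(n);W=cloud(n,d);H=hsv(p)
    a=(W[...,2]>57)&(W[...,2]<80)&(W[...,0]>450)&(W[...,0]<600)&(W[...,1]<140)&(W[...,1]>60)
    Q=W[a];print(n,'head',len(Q),Q.mean(0),cv2.minAreaRect(Q[:,:2].astype(np.float32)))
    b=(H[...,0]>100)&(H[...,0]<130)&(H[...,1]>90)&(W[...,2]>57)&(W[...,2]<80)&(W[...,0]>380)&(W[...,0]<560)&(W[...,1]<50)&(W[...,1]>-330)
    q=W[b]@np.array([.239,.971,0]);print('blue s',np.percentile(q,[0,1,99,100]))
    z=np.load(n+"0.npz");p0,d0=z['p'],z['d'];W=cloud(n,d0);H=hsv(p0)
    b=(H[...,0]>100)&(H[...,0]<130)&(H[...,1]>90)&(W[...,2]>57)&(W[...,2]<80)&(W[...,0]>380)&(W[...,0]<560)&(W[...,1]<50)&(W[...,1]>-330)
    q=W[b]@np.array([.239,.971,0]);print('was',np.percentile(q,[0,1,99,100]))
    if n=='side':cv2.imwrite('pics/s2.png',cv2.resize(p[150:290,220:420,::-1],None,fx=4,fy=4))
```

```text
top head 413 [542.79463639  95.94379724  64.989799  ] ((543.3936767578125, 94.47862243652344), (35.34720230102539, 66.20264434814453), 0.03227851912379265)
blue s [-184.29172048 -183.90071103  -97.43868229  -94.8625032 ]
was [-92.55223462 -90.22954158 108.17948103 109.78258458]
side head 417 [535.63471363  95.82270934  62.02668712] ((537.7598266601562, 92.32159423828125), (75.30303192138672, 42.36716079711914), 75.52294921875)
blue s [-181.66938908 -178.10583309   25.76297814   27.10543819]
was [-90.34600378 -85.17819929 116.64813615 118.3094488 ]
```

View pics/s2.png

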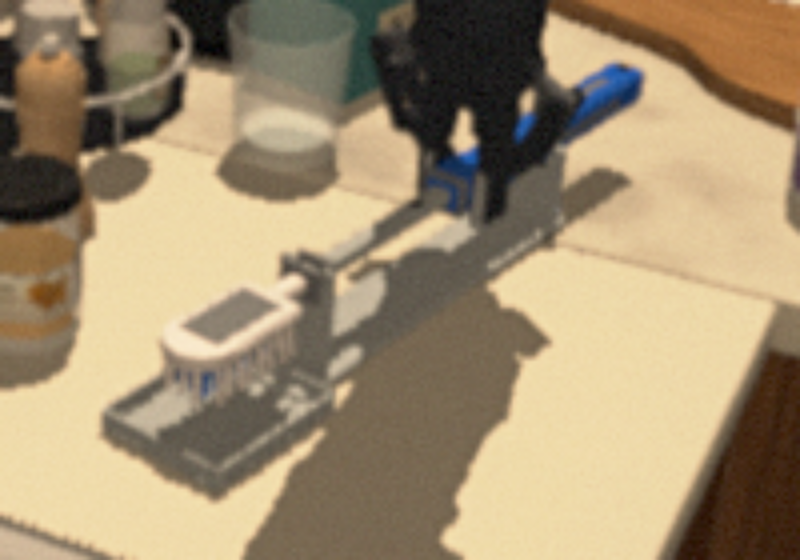

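The side view shows the bar drawn out and the head still held in the fork. The handle has moved about 92 mm and the end stop was felt at 12 N. I'll take off the pull and open the gripper.

drive_tool(plan=[[[1,0.3,1.2,0,0],[1,0,0,0,0],[0,0,0,0,0],[-0.4,0,0,0,0],[-0.4,0,0,0,0],[-0.4,0,0,0,0],[-0.4,0,0,0,0]]])

```text
clock: 7.78
position: [486.3, -119.4, 34.5]
ee_rot: [-0.616, 0.788, 0.0, -0.001]
contact_force: [-0.6, 0.1, -0.5]
gripper_width: 59.9
grasp_force: 0.0
```

```bash
python3 m.py; python3 w.py w5
```

```text
7.7833 [ 486.3 -119.4   34.5] [-0.6  0.1 -0.5] 59.887097351565814 [-0.0016 -0.0001] mid 273.6 w 65.2 btn 313.62893081761007 287.95283018867923 318
7.8333 [ 486.5 -119.3   34.6] [-0.2  1.  -0.3] 59.662399959436996 [-0.0011 -0.0001] mid 274.2 w 65.6 btn 314.0543130990415 287.64536741214056 313
7.8833 [ 486.7 -119.2   34.7] [ 0.6 -0.   0.3] 59.53458676058817 [-0.0008 -0.0001] mid 274.4 w 65.2 btn 314.48852459016393 287.3114754098361 305
7.9333 [ 486.82778011 -119.15187661   34.7529651 ] 59.62958900131196 tooly 166.10611504680762 tilt [-5.22774421e-04 -3.86780244e-05 -9.99999863e-01] [-0.57278882  0.6843758   0.71101892]
21656 70.16243438062233
((479.06243896484375, -160.8719940185547), (120.30365753173828, 27.259042739868164), 76.57179260253906) [[451.79998779296875, -216.1999969482422], [478.3999938964844, -222.5], [506.29998779296875, -105.5], [479.79998779296875, -99.19999694824219]]
[ 2.4225582e-01  9.7021240e-01  4.7847919e+02 -1.6145670e+02] 75.98028
or [314.60322581 287.20967742] [311 266   9  41 310] [ 472.97502383 -115.83620928   63.03857794] ((472.9817810058594, -115.47544860839844), (16.37169075012207, 3.7807681560516357), 79.2415771484375)
```

View pics/w5.png

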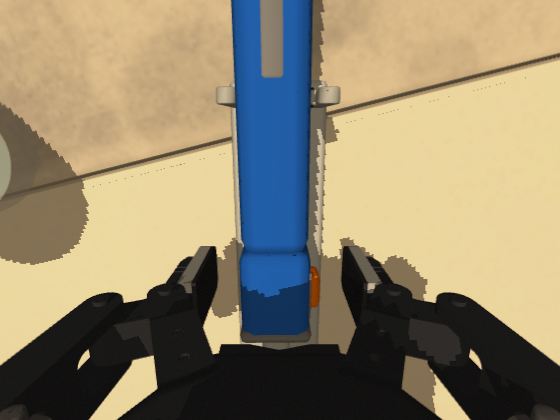

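The button is back out, at the same 40 px from the axis as before, so the length is locked. I'll slide back to the grip point and recentre.

drive_tool(plan=[[[-0.4,-1.2,-8.9,0,0],[-0.4,-1.8,-8.9,0,0],[-0.4,-2,-8.8,0,0],[-0.4,-2.1,-8.8,0,0],[-0.4,0,0,0,0],[-0.4,0,0,0,0],[-0.4,0,0,0,0],[-0.4,0,0,0,0]]])

```text
clock: 8.65
position: [480.0, -154.3, 34.9]
ee_rot: [-0.617, 0.787, -0.0, 0.0]
contact_force: [0.3, -0.1, 0.3]
gripper_width: 59.7
grasp_force: 0.0
```

```bash
python3 m.py
```

```text
8.65 [ 480.  -154.3   34.9] [ 0.3 -0.1  0.3] 59.72731420050353 [0.0001 0.    ] mid 278.4 w 64.8 btn 315.2888888888889 340.44444444444446 45
8.7 [ 480.  -154.2   34.9] [-0.4  0.1 -0.1] 60.12810079717953 [ 0.0001 -0.    ] mid 278.4 w 64.8 btn 315.3333333333333 340.26666666666665 45
8.75 [ 480.1 -154.2   34.9] [ 0.4 -0.1 -0.2] 59.85062464866031 [0.0001 0.    ] mid 278.4 w 64.8 btn 315.27659574468083 340.4255319148936 47
```

Centred to about 0.3 mm. Now I'll close on the handle.

drive_tool(plan=[[[0.1,0,0,0,0],[0.3,0,0,0,0],[0.3,0,0,0,0],[1,0,0,0,0],[1,0,0,0,0],[1,0,0,0,0],[1,0,0,0,0]]])

```text
clock: 9.38
position: [480.1, -154.4, 35.1]
ee_rot: [-0.617, 0.787, -0.0, 0.0]
contact_force: [-0.5, 1.5, 2.0]
gripper_width: 25.7
grasp_force: 59.0
```

drive_tool(plan=[[[1,0,0,4,0],[1,0,0,6,0],[1,0,0,8,0],[1,0,0,0,0]]])

```text
clock: 9.72
position: [480.9, -154.5, 54.5]
ee_rot: [-0.617, 0.787, -0.001, 0.001]
contact_force: [-0.2, -0.1, -1.5]
gripper_width: 25.3
grasp_force: 59.2
```

drive_tool(plan=[[[1,0,0,8,0],[1,0,0,10,0],[1,0,0,12,0],[1,0,0,12,0],[1,0,0,12,0],[1,0,0,12,0],[1,0,0,9,0],[1,0,0,5,0],[1,0,0,0,0],[1,0,0,0,0],[1,0,0,0,0]]])

```text
clock: 10.63
position: [479.3, -154.4, 132.2]
ee_rot: [-0.616, 0.787, 0.001, -0.001]
contact_force: [0.1, 0.6, -2.0]
gripper_width: 25.2
grasp_force: 59.1
```

Run:
```python
from h import *
s=read_state();print(s['clock'],s['position'],s['contact_force'],s['grasp_force'])
p,d=get_image("side");W=cloud("side",d);H=hsv(p);cv2.imwrite('pics/s3.png',cv2.resize(p[110:290,200:430,::-1],None,fx=3,fy=3))
ax=lambda P:P@np.array([.239,.971,0])
a=(W[...,2]>120)&(W[...,2]<185)&(W[...,1]>45)&(W[...,1]<150)&(W[...,0]>480)&(W[...,0]<590)
Q=W[a];print('head',len(Q),np.percentile(ax(Q),[1,99]),np.percentile(Q,[5,50,95],axis=0))
b=(H[...,0]>100)&(H[...,0]<130)&(H[...,1]>90)&(W[...,2]>130)&(W[...,2]<200)&(W[...,0]>380)&(W[...,0]<560)&(W[...,1]<50)&(W[...,1]>-330)
q=W[b];sx=ax(q);print('blue',np.percentile(sx,[1,99]))
for lo,hi in((-200,-120),(0,40)):
    z=q[(sx>lo)&(sx<hi)];print(len(z),np.percentile(z[:,2],[5,50,95]) if len(z) else 0)
```

```text
10.6333 [ 479.31089898 -154.37753888  132.22284478] [ 0.12203883  0.55130813 -2.0201375 ] 59.1206556558609
head 756 [174.59813391 254.77603521] [[513.64414376  60.44683954 131.17141114]
 [530.84515153 100.04524889 156.84972538]
 [554.14983595 125.83963474 160.97139233]]
blue [-177.41291422   24.81085583]
74 [150.97227266 162.17409938 166.59897092]
57 [150.5895366  164.15710763 166.81716728]
```

View pics/s3.png

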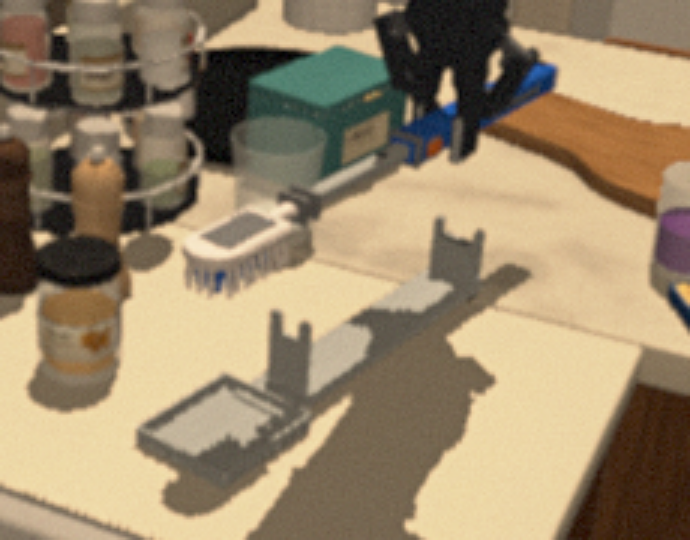

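The view shows the brush held level and extended, clear of the rest, with the orange button out. The lift is 97 mm, so I'll add 3 mm, settle and hand in.

drive_tool(plan=[[[1,0,0,3,0],[1,0,0,0,0],[1,0,0,0,0],[1,0,0,0,0],[1,0,0,0,0],[1,0,0,0,0]]])

```text
clock: 11.18
position: [479.9, -154.4, 135.8]
ee_rot: [-0.616, 0.787, 0.0, -0.0]
contact_force: [0.3, 1.2, -2.6]
gripper_width: 25.6
grasp_force: 59.1
```

```bash
python3 -c "
from bench import *
print(read_state()['position'],read_state()['grasp_force']);print(job_done())"
```

```text
[ 479.90589185 -154.39480227  135.82658497] 59.12075579166412
the job is handed in; nothing more can be done
None
```

I drew the brush out to its second stop, let the button spring back out to lock it, and handed the job in at about 11 s with the brush held level by the handle, about 10 cm above the rest; I kept clear of the jar, tumbler and mill, and no verdict came back.

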